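# Set the aperture lever of an enlarging lens to its index

## Task

An enlarging lens stands glass-up on a round stand. With the outside of the fingers, push the upright tab of its aperture lever round the scale until the lever's pointer stands opposite the wedge-shaped index clamped on the rim, then draw back clear of everything. Only push the tab: do not pinch it or lift anything, and leave the stand, the index and the things around where they are.

Things in the scene. Friction and masses are not known exactly. Their poses are not given: they have to be found in the camera images.
- lens: Lens on its loose stand (about 1.3 kg, may slide if shoved with over 5 N): dark grey metal disc 190 mm across, 12 thick; black barrel at its centre, 92 mm across at the foot, 84 above, 58 mm high in all. Origin under the disc on the axis of barrel and aperture ring; z up. Its -x axis points to the middle of the scale of white ticks on the disc (long ones 15 degrees apart), roughly towards the robot.
- aperture (a joint): Angle of the aperture ring and its lever about the lens axis, rad. At 0 the lever points along the -x axis of lens; positive is counter-clockwise from above (lever moves right, seen from the robot). Stops at -1.15 and 1.15; it starts to the left of the index by 0.3 rad or more. Stays where it is left; about 1 N at the tab moves it.
- index (a joint): Angle of the index about the same axis, same zero and same sense, rad: the lever points at the index when both joints are equal. It is clamped fast on the stand.
- pointer_tip (a point): Tip of the lever's pointer, 82 mm from the lens axis, 27 mm above the bench. The lever is a flat steel bar 9 mm wide, 25 to 30 mm above the bench, running outwards from the ring (90 mm across). Axes: -x outwards along the lever, z up.
- index_tip (a point): Inner point of the index, 82 mm from the lens axis, 18 mm above the bench. The index is a steel block 14 mm wide on the disc's rim, with a wedge pointing inwards and a clamp screw outwards (to 110 mm from the axis); its top is 22 mm above the bench. Axes: -x outwards, y along the rim.
- tab_left: Left half (seen from the robot) of the upright steel tab on the lever, the part to push. The tab is 12 mm wide along the arc, slotted down its middle, reaches 59.5 to 74.5 mm from the lens axis and 24 to 52 mm above the bench; the aperture ring's edge is 14 mm further in. Origin of this half: on the lens axis at bench height; it turns with the lever (-x along the lever).
- tab_right: Right half of the same tab, likewise.
- film_can_2: Black film can, 34 mm across, 51 mm high, loose, standing near the stand on the robot's side; origin under its centre. Leave it.
- film_can_3: Pale film can with a grey cap, 34 mm across, 51 mm high, loose, standing near the stand on the robot's side; origin under its centre. Leave it.
- lens_case: Clear screw jar with a black lid, 54 mm across, 42 mm high, loose, standing left of the stand; origin under its centre. Leave it.
Mind the look-alikes: they are no part of the job. What is shaped like the lens_case but green or red is not meant.

How it is judged:
By the outcome, as a careful person would: the job done as asked, in the order asked, and still so for the second after the job is handed in, with the robot touching nothing.
It also fails if it takes over 40 s, if anything falls off the work surface, if the arm or the gripper's body presses on something with over 40 N, if the wrist force passes 120 N, or if a joint passes its speed limit or range.

## Robot

A 6-joint arm with a two-finger parallel gripper is mounted at the origin on a cart in front of the work surface, level with it; the furniture and walls round the work are solid. World frame = base frame: x ahead of the robot, y to its left, z up, the work surface at z = 0. Lengths are in mm, angles in degrees, forces in N, time in s.
With the tool pointing down it reaches from about 350 to 850 mm from the base axis. Payload 8.1 kg.
Tool frame: the origin (TCP) lies between the finger pads; the fingertips stand 14 mm ahead of it and the grasp point (between the pads) lies 5 mm behind it; z points along the fingers, x is the direction in which the jaws open and shut, and the axes are right-handed (so a half turn about z gives the same grasp; the last joint's range is limited). The gripper opens to 85 mm and grips with 20 to 120 N. Pads are 22 mm wide; open, the fingers measure 114 mm over their backs; the gripper's body (76 mm by 85 mm) begins 54 mm behind the grasp point. The pads swing forward as they close: fully open they stand 13 mm farther back than shut.
Start: joints at [-71.471, 7.471, 85.268, -0, 87.261, -4.893], TCP at [238.525, -550.555, 245.292] pointing down, gripper open.
Joint ranges: [-169.43, 169.43], [-51.17, 129.36], [1.28, 143.12], [-76.62, 256.62], [0, 156.53], [-152.29, 152.29]. Speed limits (degrees/s): [136.94, 136.94, 159.86, 180, 180, 180].

## Interface

Orientations are given as [roll, pitch, yaw] about the fixed x, y, z axes, in that order (R = Rz(yaw) Ry(pitch) Rx(roll)).
In Python, from bench import r, vision, job gives the robot as it stands.
- The arm moves only by the tool send_rows, never from a script. Its arguments are lists of equal length, an entry for each row: "dp": the shift along the world's x, y, z in mm, a list of three; "rot": the turn, a rotation vector about the world's x, y, z in rad, a list of three. In form: {"dp": [[tx, ty, tz], ...], "rot": [[wx, wy, wz], ...]}. A call has 1 to 5 rows; each row is the pose to reach, as a shift and turn from the pose commanded when the call began; what a row does not reach only later rows make up. A row lasts 1/8 s, in which the tool goes at most 62.5 mm and 10.7 degrees, less where a joint would pass 70% of its speed; a pose out of reach is approached as far as the arm can. A call with a gripper value outside its range is refused whole. "jaw" is the finger opening in mm, from 0 to 85.4, set as the call begins (left out, the last holds). The fingers move at their own pace and stop on an object; "force" is the grip in N (left out, the last holds). Time passes only in rows, so rows that repeat a pose let the fingers close. It gives the time, the measured TCP pose, the force and the opening at its end, in the units of the state.
- r.sense(): the state, without advancing time (a new reading comes with each control period).
- vision.snapshot(name): name is "side" or "top"; returns a dict with "pixels" (400x640x3 uint8, red, green, blue), "depth" (400x640 float32, mm along the optical axis (not along the pixel's ray), 0 where there is no reading), "intrinsics" (3x3 intrinsics, pixels), "world_from_camera" (4x4, takes a point from camera to world coordinates). Camera axes: x right, y down, z forward; pixel columns grow to the right and rows downward; lengths in mm; the calibration is good to about 2 mm. A picture is of the moment at which its call begins.
- job.hand_in(): hands the job in, once; it reports no verdict.
The state is a dict: "time": time; "joint_pos": joint angles; "qd": joint speeds; "joint_efforts": joint torques, N m; "tool_pos": TCP position; "tcp_rot": TCP orientation; "ft_force": force on the tool from outside, world axes, zero at the start; "wrist_torque": the same for the moment, N m; "finger_gap": finger opening in mm.
Only numpy, scipy, OpenCV 4.12 (cv2) and the standard library are available. Lean on these libraries where they do the work, as an engineer would, in place of code of your own. Each camera call takes 0.05 s, during which the arm holds its last target.

## Working session

There is one attempt and no reset: what is moved stays moved. The work goes in short steps, Python scripts to look and compute and a tool call to move; the robot and the scene stay as the last step left them, time stands still between calls to the robot, and variables do not carry over. Pictures are saved under pics/ and viewed, and the job is handed in when it is done.

Besides the shell and the picture viewer there is one more tool, called after ">>>" as a command line: name --argument value ..., lists and objects as JSON in quotes. send_rows: Moves the arm, as the interface text tells. Its arguments: {"type":"object","properties":{"dp":{"type":"array"},"rot":{"type":"array"},"jaw":{"type":"number"},"force":{"type":"number"}},"required":["dp","rot"]}

```bash
mkdir -p pics; cat > h.py <<'E'
import numpy as np,cv2
from bench import r,vision,job
def snap(n,tag):
    s=vision.snapshot(n); np.savez(f'pics/{tag}.npz',**{k:np.asarray(v) for k,v in s.items()})
    cv2.imwrite(f'pics/{tag}.png',np.asarray(s['pixels'])[:,:,::-1]); return s
def world(s,u,v,d=None):
    K=np.asarray(s['intrinsics']);T=np.asarray(s['world_from_camera'])
    d=s['depth'][int(v),int(u)] if d is None else d
    p=np.array([(u-K[0,2])/K[0,0]*d,(v-K[1,2])/K[1,1]*d,d,1]);return (T@p)[:3]
def onz(s,u,v,z):
    T=np.asarray(s['world_from_camera']);o=T[:3,3];p=world(s,u,v,1.0)-o
    return o+p*(z-o[2])/p[2]
E
python3 - <<'E'
from h import *
for n in('top','side'):
    s=snap(n,n+'1');print(n,s['intrinsics'],s['world_from_camera'])
print(r.sense())
E
```

```text
top [[376.22836702   0.         314.97512146]
 [  0.         376.22836702 192.72681344]
 [  0.           0.           1.        ]] [[ 2.35106818e-02 -9.97338237e-01  6.90194852e-02  3.64190087e+02]
 [-9.99716824e-01 -2.37083471e-02 -2.04604409e-03  1.83487757e+02]
 [ 3.67693591e-03 -6.89518367e-02 -9.97613214e-01  8.95502867e+02]
 [ 0.00000000e+00  0.00000000e+00  0.00000000e+00  1.00000000e+00]]
side [[502.88480823   0.         317.80981118]
 [  0.         502.88480823 203.56429698]
 [  0.           0.           1.        ]] [[-9.30434856e-01 -2.17393284e-01  2.95010406e-01  1.90505959e+02]
 [-3.66452204e-01  5.47692871e-01 -7.52160423e-01  8.42537219e+02]
 [ 1.93952806e-03 -8.07943488e-01 -5.89256785e-01  5.66310762e+02]
 [ 0.00000000e+00  0.00000000e+00  0.00000000e+00  1.00000000e+00]]
{'time': 0.1, 'joint_pos': array([-7.14683312e+01,  7.51144066e+00,  8.53245201e+01,  5.91856436e-04,
        8.72589881e+01, -4.89267155e+00]), 'qd': array([-0.03669712, -0.11231007, -0.22315741,  0.01416174,  0.0627119 ,
        0.01290248]), 'joint_efforts': array([ 1.55126403e-03, -5.70954788e+01, -5.01940763e+01,  3.34246874e-05,
        8.15014530e-03, -5.71671990e-05]), 'tool_pos': array([ 238.40154365, -550.09607323,  244.32822083]), 'tcp_rot': array([-1.79991313e+02,  9.45523934e-02, -6.65756813e+01]), 'ft_force': array([ 0.6944406 , -0.36784793,  0.28511324]), 'wrist_torque': array([0.02100867, 0.01904496, 0.00012835]), 'finger_gap': 85.56471844326153}
```

View pics/top1.png

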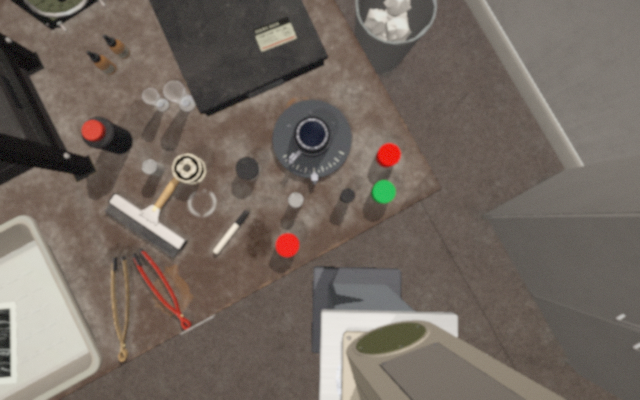

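View pics/side1.png

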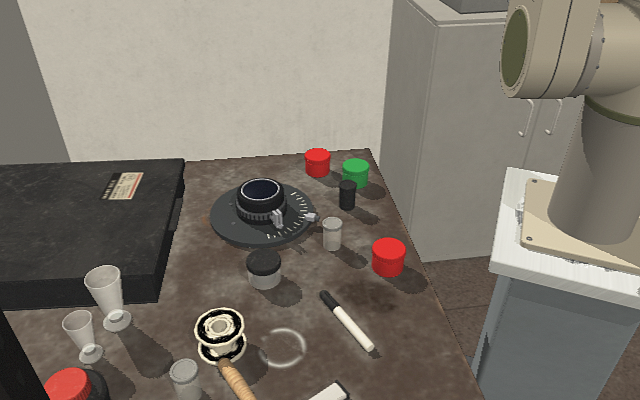

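The top picture shows the lens at about (312,138), the lever at (291,157) and the index at (314,177). The cans are at (296,200) and (347,196). I'll enlarge both views.

```bash
python3 - <<'E'
from h import *
a=cv2.imread('pics/top1.png')[90:215,255:415];cv2.imwrite('pics/top1c.png',cv2.resize(a,None,fx=4.7,fy=4.7,interpolation=cv2.INTER_CUBIC))
a=cv2.imread('pics/side1.png')[165:255,200:350];cv2.imwrite('pics/side1c.png',cv2.resize(a,None,fx=5,fy=5,interpolation=cv2.INTER_CUBIC))
s=dict(np.load('pics/top1.npz'))
for n,z,(u,v) in [('barreltop',58,(312,134)),('can pale',51,(296,200)),('can black',51,(347,196)),('jar',42,(247,168)),('idx',18,(314,175)),('tab',52,(290,157)),('green',42,(384,191)),('red',42,(388,155)),('red2',42,(287,245))]:
    print(n,onz(s,u,v,z).round(1),world(s,u,v).round(1))
E
```

```text
barreltop [554.7 191.6  58. ] [553.6 191.6  62.9]
can pale [405.2 224.   51. ] [405.2 224.   50.7]
can black [417.  109.6  51. ] [417.1 109.3  48. ]
jar [476.1 338.2  42. ] [476.  338.   43.1]
idx [466.5 185.   18. ] [465.7 184.9  24.9]
tab [502.2 240.1  52. ] [502.3 240.2  51. ]
green [430.9  24.8  42. ] [430.8  25.1  43.7]
red [513.9  16.5  42. ] [514.1  16.2  40.7]
red2 [303.8 241.9  42. ] [303.9 241.8  43.8]
```

View pics/top1c.png

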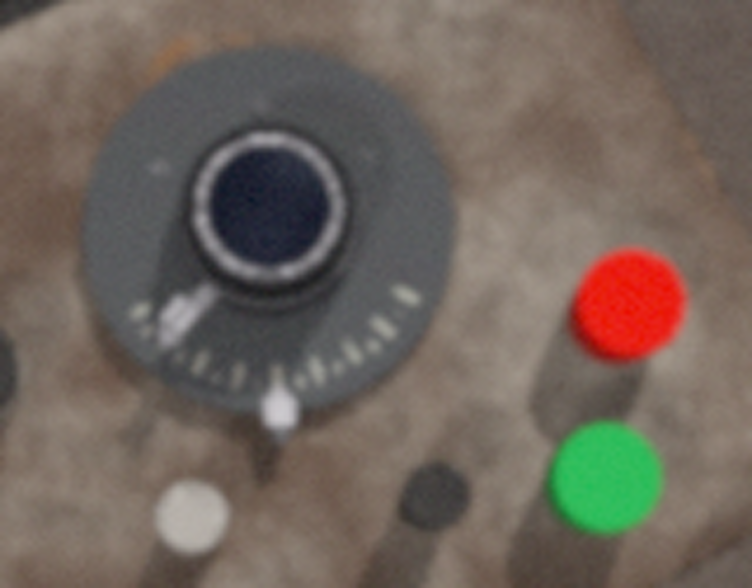

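View pics/side1c.png

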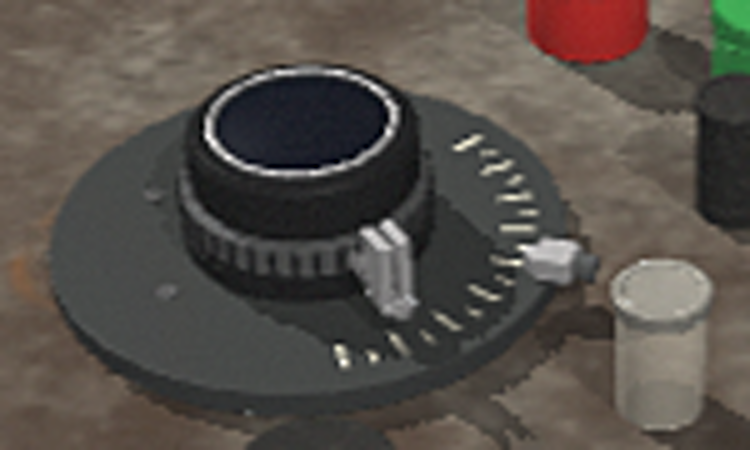

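```bash
cat >> h.py <<'E'
def cloud(s):
    K=np.asarray(s['intrinsics']);T=np.asarray(s['world_from_camera']);d=np.asarray(s['depth']).astype(float)
    v,u=np.mgrid[:400,:640]
    p=np.stack([(u-K[0,2])/K[0,0]*d,(v-K[1,2])/K[1,1]*d,d],-1)
    return p@T[:3,:3].T+T[:3,3]
def proj(s,P):
    K=np.asarray(s['intrinsics']);T=np.asarray(s['world_from_camera']);P=np.asarray(P,float)
    c=(P-T[:3,3])@T[:3,:3];q=c@K.T;return q[...,:2]/q[...,2:]
E
python3 - <<'E'
from h import *
from scipy.optimize import least_squares
C=np.array([555,191.])
for n in('top','side'):
    s=dict(np.load(f'pics/{n}1.npz'));P=cloud(s);d=s['depth']
    x,y,z=P[...,0],P[...,1],P[...,2];rr=np.hypot(x-C[0],y-C[1])
    m=(rr<88)&(rr>50)&(d>0)
    print(n,'disc z med',np.median(z[m&(rr>78)]),'std',z[m&(rr>78)].std())
    m=(z>50)&(z<66)&(rr<50); print(' barrel',m.sum(),((x[m].min()+x[m].max())/2,(y[m].min()+y[m].max())/2))
    m=(d>0)&(z>5.5)&(z<17)&(rr<115)&(rr>70); print(' disc ext',np.percentile(x[m],[.3,99.7]),np.percentile(y[m],[.3,99.7]))
    px=s['pixels'].astype(int)
    m=(rr>52)&(rr<125)&(z>4)&(px.min(-1)>125)
    nb,l,st,ce=cv2.connectedComponentsWithStats(m.astype(np.uint8))
    for i in range(1,nb):
        k=l==i
        if k.sum()>5: print(' blob',k.sum(),ce[i].round(1),'xyz',P[k].mean(0).round(1),'zmax',z[k].max().round(1),'r',rr[k].min().round(),rr[k].max().round(),'ang',np.degrees(np.arctan2(-(P[k].mean(0)[1]-C[1]),-(P[k].mean(0)[0]-C[0]))).round(1))
E
```

```text
top disc z med 11.794436454235438 std 2.0852045504156815
 barrel 1062 (np.float64(555.959605019671), np.float64(193.9397198205507))
 disc ext [462.42249302 648.34082216] [101.47088693 286.87828831]
 blob 13 [341.  152.4] xyz [522.6 122.3  12.6] zmax 14.6 r 70.0 82.0 ang 64.8
 blob 56 [292.6 157.1] xyz [503.5 234.9  42.8] zmax 54.3 r 52.0 80.0 ang -40.5
 blob 6 [284.2 155.8] xyz [511.3 256.8  11.2] zmax 15.2 r 76.0 82.0 ang -56.4
 blob 12 [336.2 159.4] xyz [505.7 133.3  11.3] zmax 14.9 r 70.0 82.0 ang 49.5
 blob 8 [329.9 164.8] xyz [492.4 148.   12.4] zmax 14.2 r 71.0 80.0 ang 34.5
 blob 11 [321.9 168.3] xyz [483.7 166.6  12. ] zmax 14.8 r 70.0 80.0 ang 18.8
 blob 56 [313.8 176.1] xyz [463.6 185.3  19.7] zmax 24.9 r 78.0 103.0 ang 3.6
side disc z med 12.471513379897033 std 2.1643120269782217
 barrel 1098 (np.float64(556.7885922352425), np.float64(193.67240380144034))
 disc ext [456.79924751 649.94710911] [ 99.6199753  287.27156665]
 blob 7 [293. 193.] xyz [525.  120.6  12.1] zmax 13.1 r 71.0 83.0 ang 66.9
 blob 8 [298.6 198.1] xyz [507.7 133.3  13. ] zmax 14.1 r 68.0 80.0 ang 50.7
 blob 6 [302.5 204. ] xyz [493.6 147.9  12.9] zmax 13.9 r 70.0 80.0 ang 35.1
 blob 64 [277.9 217.3] xyz [501.2 236.3  42.8] zmax 53.6 r 59.0 80.0 ang -40.1
 blob 7 [303. 210.] xyz [485.5 164.7  12.8] zmax 13.7 r 69.0 80.0 ang 20.7
 blob 53 [308.9 215.2] xyz [465.7 184.6  20.6] zmax 23.6 r 72.0 99.0 ang 4.1
 blob 7 [310.9 219.9] xyz [459.6 190.2  15.8] zmax 19.4 r 90.0 100.0 ang 0.5
 blob 7 [267.9 235.4] xyz [513.4 254.   12.7] zmax 14.0 r 72.0 80.0 ang -56.6
```

```bash
python3 - <<'E'
from h import *
from scipy.optimize import least_squares
C=np.array([555.5,193.9])
for n in('top','side'):
    s=dict(np.load(f'pics/{n}1.npz'));g=s['pixels'].astype(float).mean(-1)
    hi=cv2.resize(g.astype(np.float32),None,fx=4,fy=4,interpolation=cv2.INTER_CUBIC)
    def samp(Pw):
        q=proj(s,Pw).astype(np.float32);return cv2.remap(g.astype(np.float32),q[...,0].copy(),q[...,1].copy(),cv2.INTER_LINEAR),q
    a=np.radians(np.arange(0,360,5))
    # ring bright at z=58
    rs=np.arange(25,44,.5);P=np.stack([C[0]-rs[None]*np.cos(a)[:,None],C[1]-rs[None]*np.sin(a)[:,None],np.full((len(a),len(rs)),58.)],-1)
    v,_=samp(P);i=v.argmax(1);ok=(i>0)&(i<len(rs)-1)
    pts=P[np.arange(len(a)),i][ok]
    f=least_squares(lambda p:np.hypot(pts[:,0]-p[0],pts[:,1]-p[1])-p[2],[*C,35],loss='soft_l1');print(n,'ring',f.x.round(2),np.abs(f.fun).mean())
    # disc edge z=12, max |radial saturation change| : use R-B colour difference
    col=(s['pixels'][...,0].astype(float)-s['pixels'][...,2]).astype(np.float32);col=cv2.GaussianBlur(col,(3,3),0)
    rs=np.arange(84,108,.5);P=np.stack([C[0]-rs[None]*np.cos(a)[:,None],C[1]-rs[None]*np.sin(a)[:,None],np.full((len(a),len(rs)),12.)],-1)
    q=proj(s,P).astype(np.float32);v=cv2.remap(col,q[...,0].copy(),q[...,1].copy(),cv2.INTER_LINEAR)
    # step: threshold midpoint
    i=np.gradient(cv2.GaussianBlur(v,(7,1),1.5),axis=1).argmax(1);ok=(i>1)&(i<len(rs)-2)
    pts=P[np.arange(len(a)),i][ok]
    f=least_squares(lambda p:np.hypot(pts[:,0]-p[0],pts[:,1]-p[1])-95,[*C],loss='soft_l1');print(n,'disc',f.x.round(2),ok.sum(),np.abs(f.fun).mean())
    # unwrapped polar image around C
    def polar(z,r0,r1):
        aa=np.radians(np.arange(-75,75,.25));rr=np.arange(r0,r1,.25)
        P=np.stack([f.x[0]-rr[:,None]*np.cos(aa)[None],f.x[1]-rr[:,None]*np.sin(aa)[None],np.full((len(rr),len(aa)),float(z))],-1)
        return samp(P)[0]
    im=np.vstack([polar(12,60,112),polar(22,60,112),polar(52,50,90)]);cv2.imwrite(f'pics/polar_{n}.png',im)
E
```

```text
top ring [556.28 192.49  32.78] 0.3593884451968189
top disc [554.83 192.86] 72 0.8219881351182914
side ring [558.17 189.93  32.75] 0.40817163009968715
side disc [554.77 195.44] 72 3.8814507943036225[ WARN:0@1.488] global loadsave.cpp:1063 imwrite_ Unsupported depth image for selected encoder is fallbacked to CV_8U.
```

View pics/polar_top.png

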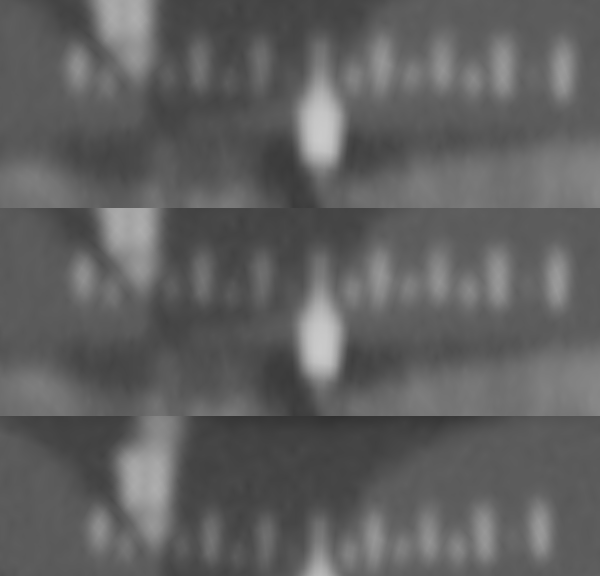

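View pics/polar_side.png

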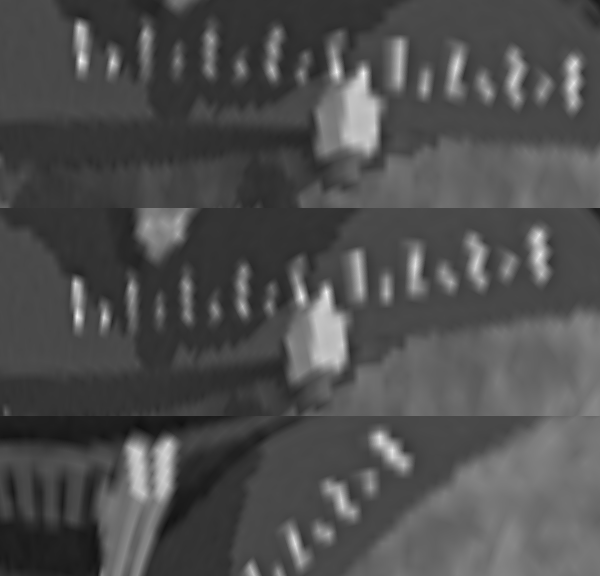

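>>> send_rows --dp '[[14,40,0],[28,81,0],[42,122,0],[57,162,0],[71,203,0]]' --rot '[[0,0,0.1],[0,0,0.2],[0,0,0.3],[0,0,0.4],[0,0,0.5]]' --jaw 0 --force 20

```text
time: 0.72
tool_pos: [309.7, -346.0, 244.8]
tcp_rot: [-180.0, 0.0, -37.8]
ft_force: [0.6, 0.3, 0.5]
finger_gap: 0.2
```

>>> send_rows --dp '[[14,40,0],[28,81,0],[42,122,0],[57,162,0],[71,203,0]]' --rot '[[0,0,0.1],[0,0,0.2],[0,0,0.3],[0,0,0.4],[0,0,0.5]]'

```text
time: 1.35
tool_pos: [380.6, -143.1, 245.0]
tcp_rot: [-180.0, 0.0, -9.1]
ft_force: [0.8, -0.4, -0.2]
finger_gap: 0.3
```

>>> send_rows --dp '[[14,40,0],[28,81,0],[42,122,0],[57,162,0],[71,203,0]]' --rot '[[0,0,0.1],[0,0,0.2],[0,0,0.3],[0,0,0.4],[0,0,0.5]]'

```text
time: 1.98
tool_pos: [451.6, 59.9, 245.0]
tcp_rot: [-180.0, 0.0, 19.6]
ft_force: [-0.7, -0.0, -0.0]
finger_gap: -0.3
```

>>> send_rows --dp '[[14,40,0],[28,81,0],[42,122,0],[57,162,0],[71,203,0]]' --rot '[[0,0,0.1],[0,0,0.2],[0,0,0.3],[0,0,0.4],[0,0,0.535]]'

```text
time: 2.6
tool_pos: [522.6, 262.8, 244.7]
tcp_rot: [-180.0, 0.0, 50.2]
ft_force: [0.3, 0.2, 0.2]
finger_gap: -0.4
```

>>> send_rows --dp '[[0,0,-35],[0,0,-75],[0,0,-115],[0,0,-145],[0,0,-145]]' --rot '[[0,0,0],[0,0,0],[0,0,0],[0,0,0],[0,0,0]]'

```text
time: 3.22
tool_pos: [519.9, 260.4, 96.8]
tcp_rot: [-179.8, 0.4, 50.0]
ft_force: [-1.2, 0.0, -0.1]
finger_gap: 0.2
```

```bash
python3 - <<'E'
from h import *
for n in('top','side'):
    s=snap(n,n+'2')
print(r.sense()['tool_pos'])
a=cv2.imread('pics/side2.png')[90:270,180:400];cv2.imwrite('pics/side2c.png',cv2.resize(a,None,fx=3.3,fy=3.3,interpolation=cv2.INTER_CUBIC))
# finger tip lowest points in side cloud near tcp
P=cloud(s);t=r.sense()['tool_pos'];m=(np.hypot(P[...,0]-t[0],P[...,1]-t[1])<40)&(P[...,2]>66)&(P[...,2]<150)&(s['depth']>0)
Q=P[m];print(len(Q),np.percentile(Q[:,2],[0,1,3,10]))
import math
th=math.radians(50.2)
for lo in range(70,150,10):
    q=Q[(Q[:,2]>=lo)&(Q[:,2]<lo+10)]-t
    if len(q): 
        a=q[:,0]*math.cos(th)+q[:,1]*math.sin(th);b=-q[:,0]*math.sin(th)+q[:,1]*math.cos(th)
        print(lo,len(q),np.percentile(a,[2,98]).round(1),np.percentile(b,[2,98]).round(1))
E
```

```text
[522.68735855 261.50361361 100.92759588]
887 [ 86.12307977  88.66766725  92.99038091 100.10000633]
80 16 [-7.9  6. ] [ 2.4 11.9]
90 71 [-13.3  12.4] [-2.3 13.5]
100 100 [-14.2  12.8] [-4.2 13.6]
110 97 [-14.3  12.5] [-3.3 12.9]
120 90 [-21.2  16.1] [ 3.5 14.5]
130 235 [-33.4  31.6] [-7.  14.9]
140 278 [-37.4  36. ] [-8.6 14.6]
```

View pics/side2c.png

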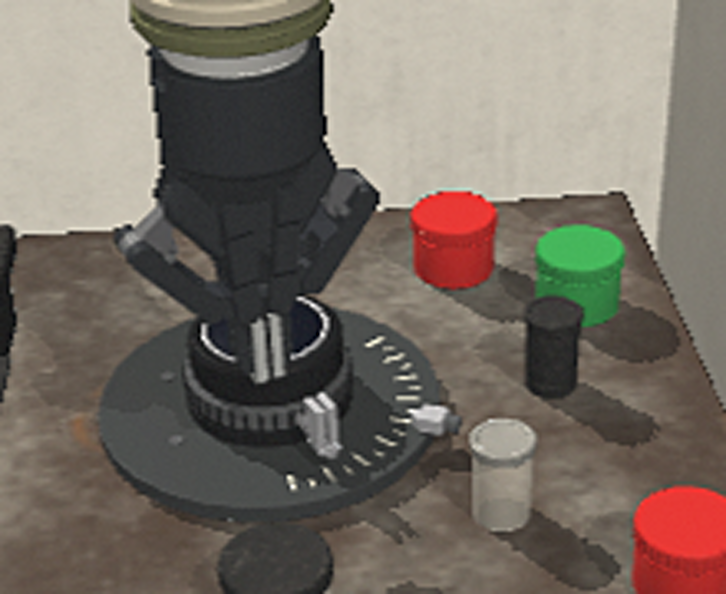

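>>> send_rows --dp '[[0,0,-20],[0,0,-40],[0,0,-51],[0,0,-51]]' --rot '[[0,0,0],[0,0,0],[0,0,0],[0,0,0]]'

```text
time: 3.82
tool_pos: [521.3, 261.0, 47.5]
tcp_rot: [-179.9, 0.2, 50.0]
ft_force: [0.3, -0.0, -1.1]
finger_gap: 0.1
```

```bash
cat > plan.py <<'E'
import numpy as np,sys
# poses rotating about C from commanded start; args: x0 y0 dtheta_deg n
C=np.array([554.8,192.9]);x0,y0,d,n=map(float,sys.argv[1:5])
for k in range(1,int(n)+1):
    a=np.radians(d*k/n);R=np.array([[np.cos(a),-np.sin(a)],[np.sin(a),np.cos(a)]]);v=np.array([x0,y0])-C
    print((R@v-v).round(1),a.round(4),(R@v+C).round(1))
E
python3 - <<'E'
from h import *
s=snap('side','side3');print(r.sense()['tool_pos'],r.sense()['ft_force'])
a=cv2.imread('pics/side3.png')[90:270,180:400];cv2.imwrite('pics/side3c.png',cv2.resize(a,None,fx=3.3,fy=3.3,interpolation=cv2.INTER_CUBIC))
E
for d in 30 ; do python3 plan.py 522.5 261.4 $d 10;done
```

```text
[522.0739732  261.25983472  48.58100204] [-0.57659394  0.13913048 -0.47633263]
[-3.5 -1.8] 0.0524 [519.  259.6]
[-7.  -3.8] 0.1047 [515.5 257.6]
[-10.3  -5.9] 0.1571 [512.2 255.5]
[-13.5  -8.2] 0.2094 [509.  253.2]
[-16.6 -10.7] 0.2618 [505.9 250.7]
[-19.6 -13.3] 0.3142 [502.9 248.1]
[-22.4 -16.1] 0.3665 [500.1 245.3]
[-25.1 -19.1] 0.4189 [497.4 242.3]
[-27.6 -22.1] 0.4712 [494.9 239.3]
[-29.9 -25.3] 0.5236 [492.6 236.1]
```

View pics/side3c.png

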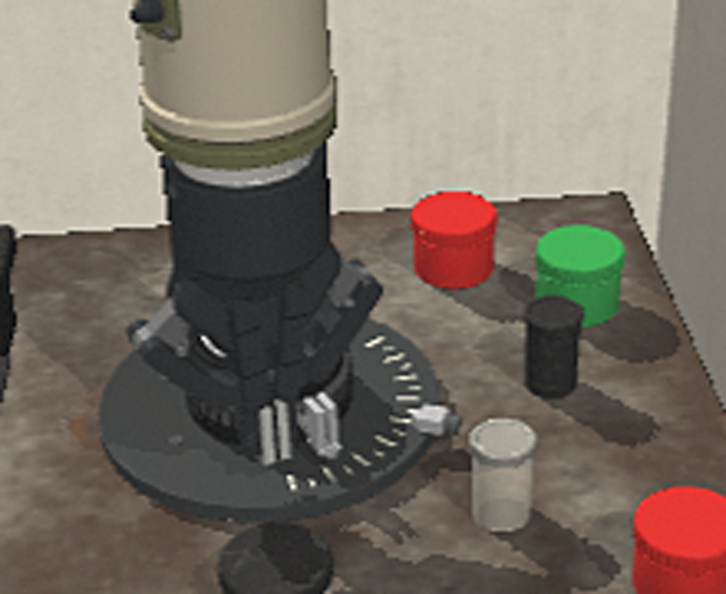

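>>> send_rows --dp '[[-3.5,-1.8,0],[-7.0,-3.8,0],[-10.3,-5.9,0],[-13.5,-8.2,0],[-16.6,-10.7,0]]' --rot '[[0,0,0.0524],[0,0,0.1047],[0,0,0.1571],[0,0,0.2094],[0,0,0.2618]]'

```text
time: 4.5
tool_pos: [506.7, 251.1, 50.4]
tcp_rot: [179.9, -0.1, 65.1]
ft_force: [0.7, 0.7, -0.2]
finger_gap: 0.3
```

>>> send_rows --dp '[[-3.0,-2.6,0],[-5.8,-5.4,0],[-8.5,-8.4,0],[-11.0,-11.4,0],[-13.3,-14.6,0]]' --rot '[[0,0,0.0524],[0,0,0.1047],[0,0,0.1571],[0,0,0.2094],[0,0,0.2618]]'

```text
time: 5.12
tool_pos: [493.4, 236.6, 50.4]
tcp_rot: [179.9, -0.1, 80.1]
ft_force: [0.5, 1.0, -1.1]
finger_gap: 0.2
```

```bash
python3 - <<'E'
from h import *
s=snap('side','side4');snap('top','top4');print(r.sense()['tool_pos'],r.sense()['tcp_rot'],r.sense()['ft_force'])
a=cv2.imread('pics/side4.png')[165:255,200:350];b=cv2.imread('pics/top4.png')[100:190,240:390]
cv2.imwrite('pics/c4.png',cv2.resize(np.vstack([a,b]),None,fx=3.3,fy=3.3,interpolation=cv2.INTER_CUBIC))
E
```

```text
[493.2175059  236.33546451  50.27372052] [ 1.79920434e+02 -5.09421698e-02  8.00535325e+01] [-0.24045596  0.31723029  0.81371034]
```

View pics/c4.png

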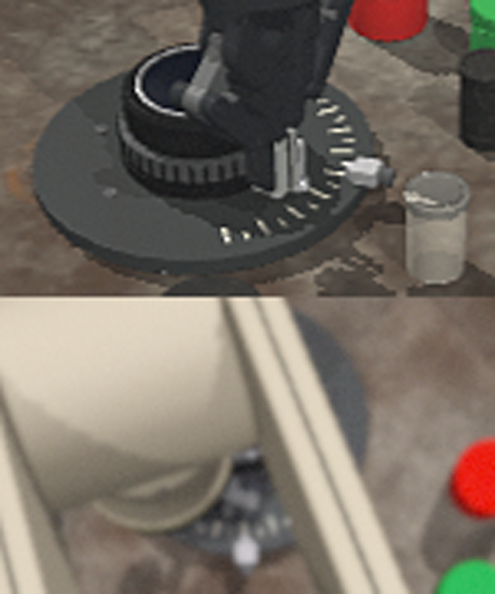

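>>> send_rows --dp '[[-1.5,-4.5,0],[-2.7,-9.0,0],[-3.7,-13.6,0],[-4.3,-18.1,0],[-4.6,-22.6,0]]' --rot '[[0,0,0.035],[0,0,0.07],[0,0,0.105],[0,0,0.14],[0,0,0.1745]]'

```text
time: 5.85
tool_pos: [488.3, 213.9, 49.9]
tcp_rot: [180.0, -0.0, 90.0]
ft_force: [-0.7, 1.5, 0.2]
finger_gap: 0.0
```

>>> send_rows --dp '[[0,0,0],[0,0,0]]' --rot '[[0,0,0],[0,0,0]]'

```text
time: 6.1
tool_pos: [488.4, 213.7, 49.7]
tcp_rot: [180.0, -0.0, 89.9]
ft_force: [-0.3, 0.1, 0.5]
finger_gap: -0.2
```

```bash
python3 - <<'E'
from h import *
s=snap('side','side5');snap('top','top5');print(r.sense()['tool_pos'],r.sense()['tcp_rot'],r.sense()['ft_force'])
a=cv2.imread('pics/side5.png')[175:245,230:340];b=cv2.imread('pics/top5.png')[120:190,260:370]
cv2.imwrite('pics/c5.png',cv2.resize(np.vstack([a,b]),None,fx=4.2,fy=4.2,interpolation=cv2.INTER_CUBIC))
E
```

```text
[488.2450555  213.73072038  49.50723819] [ 1.79976818e+02 -5.54150890e-03  8.99771444e+01] [0.3390307  0.85168692 0.26820206]
```

View pics/c5.png

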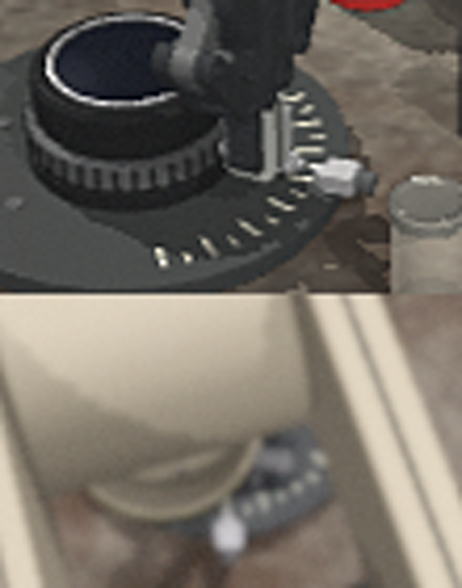

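>>> send_rows --dp '[[0,10,0],[0,20,0],[0,20,40],[0,20,90],[0,20,140]]' --rot '[[0,0,0],[0,0,0],[0,0,0],[0,0,0],[0,0,0]]'

```text
time: 6.82
tool_pos: [487.6, 234.3, 190.6]
tcp_rot: [-180.0, 0.0, 90.1]
ft_force: [-0.3, 0.5, 0.6]
finger_gap: -0.1
```

>>> send_rows --dp '[[0,-50,20],[0,-105,20],[0,-160,20],[0,-215,20],[0,-270,20]]' --rot '[[0,0,0],[0,0,0],[0,0,0],[0,0,0],[0,0,0]]'

```text
time: 7.45
tool_pos: [488.1, -37.5, 209.6]
tcp_rot: [180.0, 0.0, 90.1]
ft_force: [1.2, 0.6, -0.7]
finger_gap: -0.1
```

```bash
python3 - <<'E'
from h import *
s=snap('side','side6');snap('top','top6');print(r.sense()['tool_pos'],r.sense()['tcp_rot'],r.sense()['ft_force'])
a=cv2.imread('pics/side6.png')[175:245,230:340];b=cv2.imread('pics/top6.png')[120:190,260:370]
cv2.imwrite('pics/c6.png',cv2.resize(np.vstack([a,b]),None,fx=4.2,fy=4.2,interpolation=cv2.INTER_CUBIC))
E
```

```text
[488.10765337 -40.55358137 209.51474505] [1.79981246e+02 1.07636509e-01 8.97445191e+01] [-0.25515003  0.73948277  0.93173375]
```

View pics/c6.png

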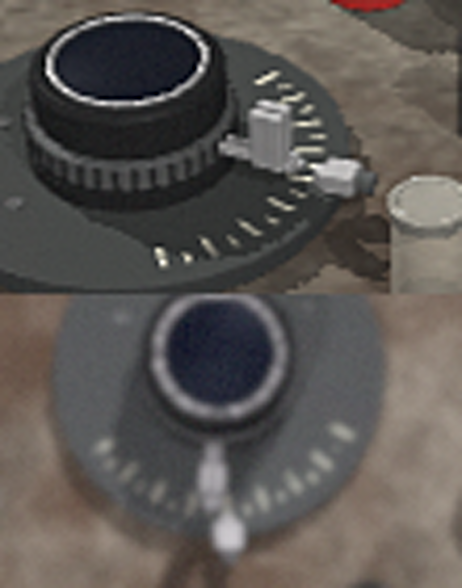

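```bash
cat > meas.py <<'E'
from h import *
import sys
tag=sys.argv[1]
for n in('top','side'):
    s=dict(np.load(f'pics/{n}{tag}.npz'));g=s['pixels'].astype(np.float32).mean(-1)
    def Cz(z):
        if n=='top': return np.array([554.83,192.86])+(z-12)/46*np.array([1.45,-.37])
        return CS
    CS=np.array([555.6,193.])
    def pol(z,r0,r1):
        C=Cz(z);aa=np.radians(np.arange(-20,30,.1));rr=np.arange(r0,r1,.25)
        P=np.stack([C[0]-rr[:,None]*np.cos(aa)[None],C[1]-rr[:,None]*np.sin(aa)[None],np.full((len(rr),len(aa)),float(z))],-1)
        q=proj(s,P).astype(np.float32);return cv2.remap(g,q[...,0].copy(),q[...,1].copy(),cv2.INTER_LINEAR)
    A=np.arange(-20,30,.1)
    def cen(z,r0,r1,lo=-15,hi=25):
        p=pol(z,r0,r1).mean(0);b=np.percentile(p,40);k=np.clip(p-(b+p.max())/2,0,None)*((A>lo)&(A<hi))
        return round(float((A*k).sum()/k.sum()),2)
    print(n,'lever in',cen(30,48,57),'tab',cen(52,61,73),'ptr',cen(30,76,80),'idx tip',cen(18,84,87),'idx',cen(22,88,98),'screw')
    im=np.vstack([pol(30,45,110),pol(22,75,110)]);cv2.imwrite(f'pics/p{n}{tag}.png',cv2.resize(im,None,fx=1.4,fy=1.4).clip(0,255).astype(np.uint8))
E
python3 meas.py 6; python3 -c "
import cv2,numpy as np
cv2.imwrite('pics/pp6.png',cv2.resize(np.hstack([cv2.imread('pics/ptop6.png'),cv2.imread('pics/pside6.png')]),(800,320)))"
```

```text
top lever in -2.03 tab -1.54 ptr 8.31 idx tip 5.02 idx 5.0 screw
side lever in 8.53 tab -0.8 ptr 7.5 idx tip 7.19 idx 5.41 screw
```

View pics/pp6.png

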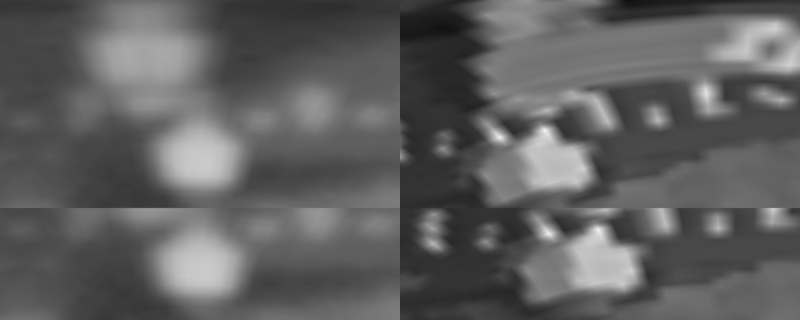

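>>> send_rows --dp '[[0,55,0],[0,110,0],[0,165,0],[0,220,0],[0,270,0]]' --rot '[[0,0,0],[0,0,0],[0,0,0],[0,0,0],[0,0,0]]'

```text
time: 8.18
tool_pos: [487.3, 236.9, 209.4]
tcp_rot: [180.0, -0.0, 90.1]
ft_force: [0.3, 0.0, -0.7]
finger_gap: 0.5
```

>>> send_rows --dp '[[0,0,-50],[0,0,-100],[0,0,-145],[0,0,-160],[0,0,-160]]' --rot '[[0,0,0],[0,0,0],[0,0,0],[0,0,0],[0,0,0]]'

```text
time: 8.8
tool_pos: [487.4, 234.1, 49.0]
tcp_rot: [-179.9, 0.0, 90.0]
ft_force: [-0.3, 0.4, 1.0]
finger_gap: -0.1
```

>>> send_rows --dp '[[0,-8,0],[0,-16,0],[0,-20,0],[-0.9,-23.7,0],[-1.9,-27.4,0]]' --rot '[[0,0,0],[0,0,0],[0,0,0],[0,0,0.055],[0,0,0.11]]'

```text
time: 9.43
tool_pos: [486.8, 206.0, 50.1]
tcp_rot: [179.9, -0.0, 96.4]
ft_force: [0.9, 1.1, 0.4]
finger_gap: -0.0
```

>>> send_rows --dp '[[0,0,0],[0,0,0]]' --rot '[[0,0,0],[0,0,0]]'

```text
time: 9.68
tool_pos: [486.3, 206.1, 49.6]
tcp_rot: [180.0, -0.0, 96.2]
ft_force: [0.2, -0.3, 0.5]
finger_gap: -0.1
```

>>> send_rows --dp '[[0,10,0],[0,20,0],[0,20,40],[0,20,95],[0,20,150]]' --rot '[[0,0,0],[0,0,0],[0,0,0],[0,0,0],[0,0,0]]'

```text
time: 10.3
tool_pos: [485.6, 226.9, 200.6]
tcp_rot: [-180.0, 0.0, 96.3]
ft_force: [2.0, -0.8, 0.6]
finger_gap: 0.2
```

>>> send_rows --dp '[[0,-50,10],[0,-105,10],[0,-160,10],[0,-215,10],[0,-270,10]]' --rot '[[0,0,0],[0,0,0],[0,0,0],[0,0,0],[0,0,0]]'

```text
time: 10.92
tool_pos: [486.2, -44.9, 209.5]
tcp_rot: [180.0, 0.0, 96.4]
ft_force: [0.7, -0.7, -0.4]
finger_gap: -0.3
```

```bash
python3 - <<'E'
from h import *
s=snap('side','side7');snap('top','top7');print(r.sense()['tool_pos'])
a=cv2.imread('pics/side7.png')[175:245,230:340];b=cv2.imread('pics/top7.png')[120:190,260:370]
cv2.imwrite('pics/c7.png',cv2.resize(np.vstack([a,b]),None,fx=4.2,fy=4.2,interpolation=cv2.INTER_CUBIC))
E
python3 meas.py 7
```

```text
[486.20544746 -47.89596783 209.47862983]
top lever in 4.43 tab 4.94 ptr 11.97 idx tip 5.93 idx 5.44 screw
side lever in 1.81 tab 5.35 ptr 9.79 idx tip 9.11 idx 6.31 screw
```

View pics/c7.png

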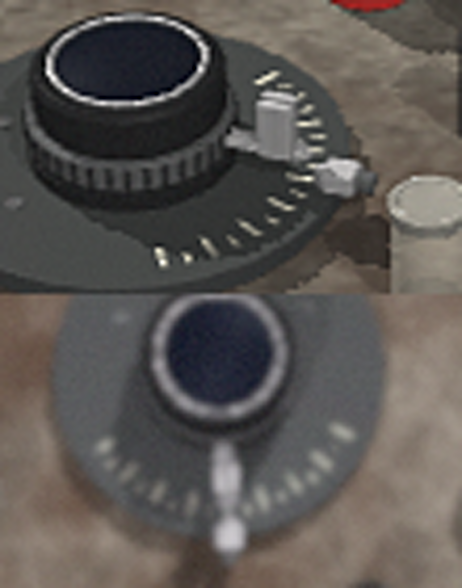

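```bash
python3 - <<'E'
from h import *
for n in('top','side'):
    I={k:np.load(f'pics/{n}{k}.npz')['pixels'].astype(np.float32).mean(-1) for k in '167'}
    s=dict(np.load(f'pics/{n}1.npz'))
    regs={'idx':[463,185.5,20],'ticksR':[495,145,12],'ticksL':[480,240,12],'barrel':[555,193,55],'palecan':[405,224,51],'rightdisc':[560,110,12]}
    for nm,(x,y,z) in regs.items():
        u,v=proj(s,[x,y,z]).round().astype(int);w=12 if nm!='barrel' else 18
        if nm=='idx': w=6
        out=[]
        for a,b in(('1','6'),('6','7')):
            A=I[a][v-w:v+w+1,u-w:u+w+1].copy();
            M=np.eye(2,3,dtype=np.float32)
            B=I[b][v-w-4:v+w+5,u-w-4:u+w+5];M[:,2]=4
            try: cc,M=cv2.findTransformECC(A,B.copy(),M,cv2.MOTION_TRANSLATION,(3,100,1e-5),None,3);out.append((M[:,2]-4).round(2).tolist()+[round(cc,3)])
            except cv2.error as e: out.append('fail')
        print(n,nm,out)
E
```

```text
top idx [[0.029999999329447746, 0.11999999731779099, 0.972], [0.28999999165534973, 0.27000001072883606, 0.979]]
top ticksR [[-0.009999999776482582, 0.029999999329447746, 0.994], [0.009999999776482582, 0.05999999865889549, 0.995]]
top ticksL [[-0.5400000214576721, 0.6899999976158142, 0.47], [0.05999999865889549, 0.0, 0.996]]
top barrel [[-0.0, 0.0, 0.985], [-0.009999999776482582, 0.0, 0.998]]
top palecan [[-0.029999999329447746, 0.07000000029802322, 0.991], [0.07999999821186066, 0.0, 0.993]]
top rightdisc [[-0.0, -0.1599999964237213, 0.998], [0.05000000074505806, -0.17000000178813934, 0.999]]
side idx [[0.029999999329447746, 0.009999999776482582, 0.993], [0.36000001430511475, -0.14000000059604645, 0.962]]
side ticksR [[-0.36000001430511475, 0.2800000011920929, 0.514], [0.75, -0.5699999928474426, 0.738]]
side ticksL [[-0.09000000357627869, -0.07000000029802322, 0.457], [-0.05999999865889549, -0.0, 0.985]]
side barrel [[0.029999999329447746, -0.009999999776482582, 0.992], [0.009999999776482582, -0.019999999552965164, 0.993]]
side palecan [[0.10000000149011612, 0.009999999776482582, 0.996], [0.15000000596046448, 0.0, 0.995]]
side rightdisc [[-0.009999999776482582, -0.009999999776482582, 0.997], [-0.019999999552965164, -0.029999999329447746, 0.997]]
```

```bash
cat > fit.py <<'E'
from h import *
import sys
from scipy.optimize import least_squares
tag=sys.argv[1]
for n,C0 in(('top',(554.8,192.9)),('side',(555.6,193.))):
    s=dict(np.load(f'pics/{n}{tag}.npz'));g=s['pixels'].astype(np.float32).mean(-1)
    def S(P):
        q=proj(s,P).astype(np.float32);return cv2.remap(g,q[...,0].copy(),q[...,1].copy(),cv2.INTER_LINEAR)
    C=np.array(C0)
    rr=np.arange(66,86,.5);da=np.radians(np.arange(-3.2,3.21,.1))
    y0=5.
    for it in range(4):
        pts=[];ks=[]
        for k in(-4,-3,-2,-1,1,2,3,4):
            a=np.radians(y0+15*k)+da
            P=np.stack([C[0]-rr[:,None]*np.cos(a),C[1]-rr[:,None]*np.sin(a),np.full((len(rr),len(a)),12.)],-1)
            v=S(P);v=np.clip(v-np.percentile(v,50)-.4*(v.max()-np.percentile(v,50)),0,None)
            pts.append((P*v[...,None]).sum((0,1))/v.sum());ks.append(k)
        pts=np.array(pts);ks=np.array(ks)
        def res(p):
            a=np.radians(p[2]+15*ks);return np.r_[p[0]-p[3]*np.cos(a)-pts[:,0],p[1]-p[3]*np.sin(a)-pts[:,1]]
        f=least_squares(res,[*C,y0,75],loss='soft_l1',f_scale=.7);C=f.x[:2];y0=f.x[2]
    print(n,'C',C.round(2),'yaw',y0.round(2),'r',f.x[3].round(2),'res',res(f.x).reshape(2,-1).round(1).tolist())
    off=C
    # overlay: outlines for lever at phi, index at ang
    sc=7;u0,v0=proj(s,[476,190,25]).round().astype(int)-np.array([40,28])
    im=cv2.resize(s['pixels'][v0:v0+56,u0:u0+80,::-1].copy(),None,fx=sc,fy=sc,interpolation=cv2.INTER_CUBIC)
    def line(pts,ang,col):
        a=np.radians(ang);R=np.array([[np.cos(a),-np.sin(a)],[np.sin(a),np.cos(a)]])
        P=np.array([[*(C+R@np.array([-p[0],p[1]])),p[2]] for p in pts])
        q=((proj(s,P)-[u0,v0]+.5)*sc-.5).round().astype(np.int32);cv2.polylines(im,[q.reshape(-1,1,2)],False,col,1)
    phi=float(sys.argv[2]);idx=float(sys.argv[3])
    if n=='top' or 1:
        line([(59.5,6,52),(74.5,6,52),(74.5,-6,52),(59.5,-6,52),(59.5,6,52)],phi,(0,255,0))
        line([(74.5,-6,52),(74.5,-6,30)],phi,(0,255,0));line([(74.5,6,52),(74.5,6,30)],phi,(0,255,0))
        line([(46,4.5,30),(59,4.5,30)],phi,(0,255,255));line([(75,4.5,30),(82,0,27),(75,-4.5,30)],phi,(0,255,255))
        line([(82,0,18),(90,7,22),(100,7,22),(100,-7,22),(90,-7,22),(82,0,18)],idx,(255,0,255))
    cv2.imwrite(f'pics/o{n}{tag}_{sys.argv[4]}.png',im)
E
python3 fit.py 1 -39 5 a; python3 fit.py 6 -1.5 5 a; python3 fit.py 7 5 5 a
```

```text
top C [555.97 191.96] yaw 4.52 r 77.22 res [[0.8, -8.0, 0.5, -0.1, -0.4, 0.1, -0.1, 0.2], [-0.8, 5.4, -0.2, 0.2, -0.3, -0.1, -0.0, 0.4]]
side C [557.53 190.76] yaw 4.98 r 76.77 res [[0.1, -1.1, 0.2, 0.8, -0.8, 0.1, 0.2, -0.0], [-0.4, 0.8, -0.1, -0.2, 0.5, -0.3, 0.3, -0.3]]
top C [555.95 192.53] yaw 4.87 r 77.53 res [[0.2, 0.4, -0.1, -9.7, -0.6, 0.3, 0.1, 0.3], [-0.3, -0.5, 0.1, 4.9, -0.3, 0.1, -0.0, 0.2]]
side C [557.49 191.47] yaw 5.32 r 76.23 res [[0.0, -1.0, 0.5, 1.3, -1.2, 0.4, -3.4, 0.6], [-0.4, 0.8, -0.1, -0.0, -0.1, 0.2, -4.9, 0.7]]
top C [555.91 192.57] yaw 4.88 r 77.54 res [[0.2, 0.5, -0.1, -1.1, -0.5, 0.1, 0.0, 0.4], [-0.1, -0.4, 0.1, 0.5, -0.2, -0.0, -0.1, 0.4]]
side C [557.38 191.08] yaw 5.14 r 76.58 res [[-0.1, -1.2, 0.1, 0.9, 1.4, 0.0, -5.3, 0.1], [-0.3, 0.8, -0.1, -0.1, 1.3, -0.1, -5.3, 0.2]]
```

View pics/otop7_a.png

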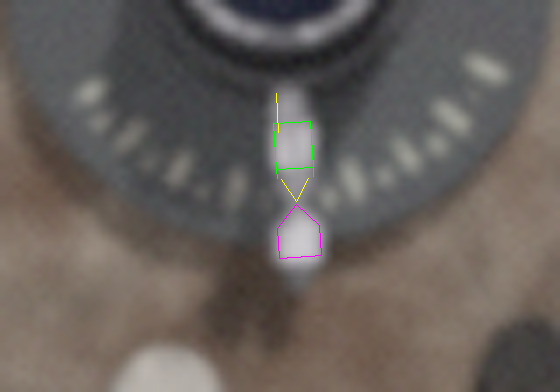

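View pics/oside7_a.png

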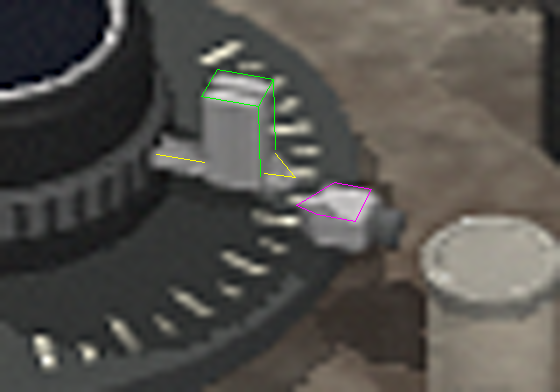

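```bash
cat > syn.py <<'E'
from h import *
import sys
from scipy.optimize import minimize_scalar, minimize
def render(s,C,polys,ang,box,sc=8):
    u0,v0,u1,v1=box;out=[]
    a=np.radians(ang);R=np.array([[np.cos(a),-np.sin(a)],[np.sin(a),np.cos(a)]])
    for poly in polys:
        P=np.array([[*(C+R@np.array([-p[0],p[1]])),p[2]] for p in poly])
        q=((proj(s,P)-[u0,v0]+.5)*sc*16-8).round().astype(np.int32)
        m=np.zeros(((v1-v0)*sc,(u1-u0)*sc),np.uint8)
        cv2.fillPoly(m,[q.reshape(-1,1,2)],255,cv2.LINE_AA,4)
        m=cv2.resize(m.astype(np.float32)/255,(u1-u0,v1-v0),interpolation=cv2.INTER_AREA)
        out.append(m)
    return out
tab=[[(59.5,6,52),(74.5,6,52),(74.5,-6,52),(59.5,-6,52)],[(74.5,6,52),(74.5,6,24),(74.5,-6,24),(74.5,-6,52)],[(47,4.5,30),(59.5,4.5,30),(59.5,-4.5,30),(47,-4.5,30)],[(59.5,6,52),(74.5,6,52),(74.5,6,24),(59.5,6,24)]]
idx=[[(82,0,22),(89,7,22),(100,7,22),(100,-7,22),(89,-7,22)],[(100,4,19),(110,4,19),(110,-4,19),(100,-4,19)],[(82,0,22),(89,7,22),(100,7,22),(100,7,12),(89,7,12),(82,0,12)]]
Cs={'top':np.array([555.4,192.7]),'side':np.array([557.4,191.1])}
for tag in sys.argv[1:]:
  for n in('top','side'):
    s=dict(np.load(f'pics/{n}{tag}.npz'));g=s['pixels'].astype(np.float32).mean(-1)
    for nm,polys,r0,z0,w in(('tab',tab,64,45,(11,13)),('idx',idx,94,20,(11,10))):
        if tag=='1' and nm=='tab':continue
        ctr=proj(s,[Cs[n][0]-r0,Cs[n][1]-r0*np.sin(np.radians(2.5 if nm=='tab' else 5)),z0]).round().astype(int)
        box=(ctr[0]-w[0],ctr[1]-w[1],ctr[0]+w[0]+1,ctr[1]+w[1]+1)
        G=g[box[1]:box[3],box[0]:box[2]]
        yy,xx=np.mgrid[:G.shape[0],:G.shape[1]]
        def cost(p,full=False):
            C=Cs[n].copy()+np.array([p[1]*np.cos(.087),p[1]*np.sin(.087)])
            ms=[cv2.GaussianBlur(m,(0,0),max(.3,abs(p[2]))) for m in render(s,C,polys,p[0],box)]
            A=np.stack([m.ravel() for m in ms]+[np.ones(G.size),xx.ravel(),yy.ravel()],1)
            k,*_=np.linalg.lstsq(A,G.ravel(),rcond=None);e=np.clip(np.abs(A@k-G.ravel()),0,40);return (e**2).mean()
        best=min((minimize(cost,[a,0,.9 if n=='top' else .5],method='Nelder-Mead',options=dict(xatol=.02,fatol=.01,initial_simplex=[[a,0,.8],[a+1.5,0,.8],[a,1.5,.8],[a,0,1.2]])) for a in((-2,0,2,4,6) if nm=='tab' else (3,5,7))),key=lambda f:f.fun)
        print(tag,n,nm,'ang',best.x.round(2),'rms',round(best.fun**.5,1))
E
python3 syn.py 1 6 7
```

```text
1 top idx ang [ 5.19 -0.53  1.06] rms 14.0
1 side idx ang [ 4.53 -1.86  0.32] rms 18.9
6 top tab ang [5.17 4.88 2.91] rms 16.9
6 top idx ang [ 5.07 -0.79  0.97] rms 15.6
6 side tab ang [-2.29 -0.18 -0.25] rms 23.1
6 side idx ang [ 4.51 -1.87  0.07] rms 21.2
7 top tab ang [ 3.62 -0.11  2.01] rms 16.4
7 top idx ang [ 5.16 -1.42  0.94] rms 14.9
7 side tab ang [ 3.73 -0.34  0.3 ] rms 21.8
7 side idx ang [ 4.6  -2.26  0.12] rms 21.2
```

```bash
python3 - <<'E'
from h import *
o=[]
for n,(u0,v0,w,h) in(('side',(262,190,60,40)),('top',(292,145,42,40))):
    for k in '7':
        a=np.load(f'pics/{n}{k}.npz')['pixels'][v0:v0+h,u0:u0+w,::-1].astype(float)
        a=((a-40)*1.15).clip(0,255).astype(np.uint8)
        cv2.imwrite(f'pics/z{n}{k}.png',cv2.resize(a,None,fx=13,fy=13,interpolation=cv2.INTER_NEAREST if n=='side' else cv2.INTER_CUBIC))
s=dict(np.load('pics/top7.npz'));g=s['pixels'].mean(-1)
for v in range(152,184):
    row=g[v,300:330];b=np.median(g[v,285:345]);k=np.clip(row-b-25,0,None)
    w=onz(s,(np.arange(300,330)*k).sum()/max(k.sum(),1e-9),v,0) if k.sum()>30 else None
    print(v,round((np.arange(300,330)*k).sum()/max(k.sum(),1e-9),2),k.sum().round(), row[6:22].round().astype(int))
E
```

```text
152 0.0 0.0 [48 43 37 36 34 39 35 39 38 45 44 46 48 55 61 60]
153 328.0 0.0 [62 61 55 53 51 50 52 48 56 56 62 60 59 59 57 55]
154 0.0 0.0 [63 63 62 62 68 68 76 78 71 70 65 65 56 55 52 49]
155 312.47 11.0 [ 52  59  58  60  72  93 103 102  93  75  56  49  52  51  48  50]
156 312.7 86.0 [ 52  54  56  58  80 109 128 128 120  90  62  49  47  49  52  55]
157 312.62 147.0 [ 64  59  62  60  89 124 144 145 130 103  73  55  55  58  59  61]
158 312.6 148.0 [ 67  68  67  72 102 135 152 152 137 112  81  62  57  59  61  62]
159 312.75 123.0 [ 66  70  69  78 102 135 151 151 141 124  99  72  62  61  65  67]
160 313.28 169.0 [ 69  71  71  72 102 135 155 154 152 148 125  85  59  59  64  69]
161 313.55 255.0 [ 69  73  73  80 111 149 166 164 169 171 150 105  68  64  71  81]
162 313.55 312.0 [ 70  66  69  79 117 159 174 171 177 181 160 112  73  66  74  82]
163 314.32 351.0 [ 72  74  70  79 119 162 181 178 179 183 162 116  70  71  81  91]
164 314.7 379.0 [ 70  70  69  79 118 164 185 180 178 181 160 109  74  75  88  93]
165 314.48 349.0 [ 72  69  72  78 116 161 185 180 177 177 157 108  79  82  97 109]
166 
[... 770 characters left out ...]
75  93 125 157 177 191 195 186 161 118  95  89  91]
176 314.37 493.0 [ 75  70  70  72  99 139 173 191 199 200 191 168 124  86  80  79]
177 314.25 445.0 [ 69  67  66  74  97 142 177 194 201 202 192 167 118  77  66  71]
178 314.25 418.0 [ 58  62  65  70  94 142 180 197 201 202 194 166 112  70  68  68]
179 314.37 300.0 [ 59  58  59  68  91 133 172 190 196 194 185 160 108  72  63  70]
180 314.25 122.0 [ 58  61  63  62  81 110 142 162 166 164 157 130  95  74  76  75]
181 0.0 0.0 [ 59  58  63  61  66  83 103 119 125 128 116  99  83  83  85  91]
182 0.0 0.0 [ 58  59  55  61  62  66  78  94 104 107  99  94  90  92  99 104]
183 0.0 0.0 [ 59  60  60  60  64  65  74  85  98 100  98  96  95 100 100 108]
```

View pics/zside7.png

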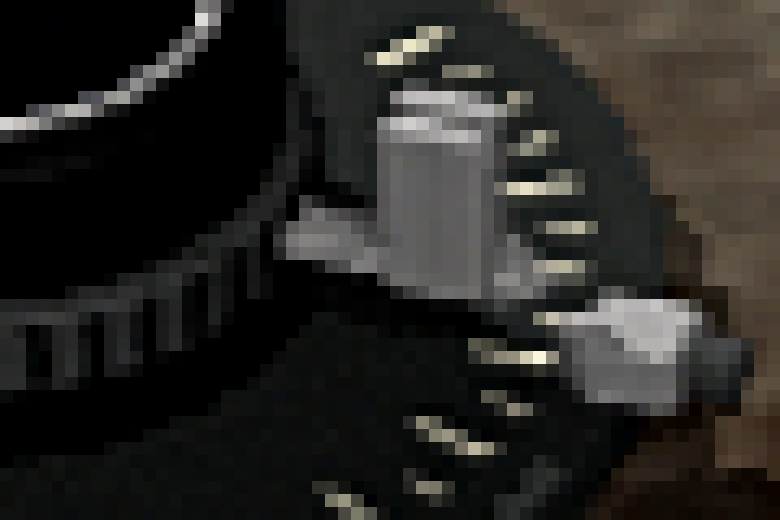

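View pics/ztop7.png

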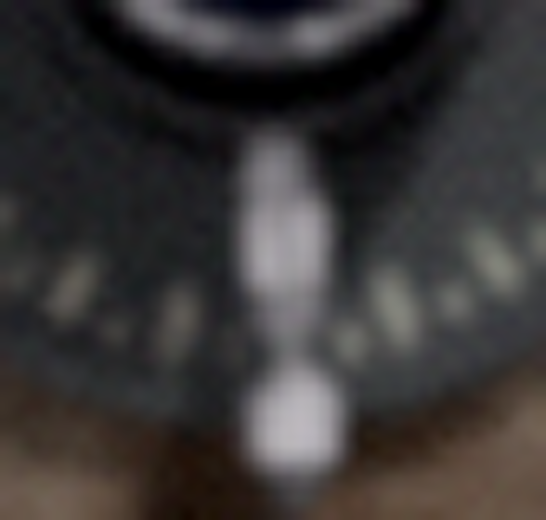

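```bash
python3 - <<'E'
from h import *
s=dict(np.load('pics/top7.npz'))
def solve(C,v,u,z):
    # intersect pixel with plane, angle
    p=onz(s,u,v,z)[:2]-C;return np.degrees(np.arctan2(-p[1],-p[0])),np.hypot(*p)
for C in([554.8,192.9],[555.9,192.55],[555.4,191.9]):
    for nm,v,u,z in(('lever',157,312.73,30),('tab',164,313.39,52),('ptr',170.5,313.9,28),('idx',178,314.84,22),('idxtip',173.5,314.6,20),('idxrow176',176,314.85,22)):
        print(nm,np.round(solve(np.array(C),v,u,z),2),end=' ')
    print()
E
```

```text
lever [ 4.82 47.92] tab [ 5.12 67.57] ptr [ 5.41 79.31] idx [ 6.01 96.27] idxtip [ 6.23 85.46] idxrow176 [ 6.26 91.6 ] 
lever [ 4.3  48.99] tab [ 4.75 68.64] ptr [ 5.09 80.38] idx [ 5.74 97.33] idxtip [ 5.92 86.52] idxrow176 [ 5.97 92.66] 
lever [ 3.58 48.45] tab [ 4.24 68.09] ptr [ 4.66 79.82] idx [ 5.38 96.77] idxtip [ 5.52 85.96] idxrow176 [ 5.6  92.09]
```

>>> send_rows --dp '[[0,55,0],[0,110,0],[0,165,0],[0,220,0],[0,270,0]]' --rot '[[0,0,0],[0,0,0],[0,0,0],[0,0,0],[0,0,0]]'

```text
time: 11.65
tool_pos: [485.4, 229.6, 209.4]
tcp_rot: [180.0, -0.0, 96.4]
ft_force: [0.3, 0.1, 0.1]
finger_gap: -0.1
```

>>> send_rows --dp '[[0,0,-50],[0,0,-100],[0,0,-145],[0,0,-160],[0,0,-160]]' --rot '[[0,0,0],[0,0,0],[0,0,0],[0,0,0],[0,0,0]]'

```text
time: 12.28
tool_pos: [485.5, 226.7, 48.9]
tcp_rot: [-179.9, 0.0, 96.4]
ft_force: [0.3, 0.3, 0.4]
finger_gap: 0.0
```

>>> send_rows --dp '[[0,-8,0],[0,-16,0],[0,-19,0],[-0.1,-20.3,0],[-0.2,-20.9,0]]' --rot '[[0,0,0],[0,0,0],[0,0,0],[0,0,0.006],[0,0,0.013]]'

```text
time: 12.9
tool_pos: [486.2, 205.3, 49.6]
tcp_rot: [180.0, -0.0, 97.1]
ft_force: [0.3, 1.1, 0.7]
finger_gap: 0.2
```

>>> send_rows --dp '[[0,0,0],[0,0,0],[0,0,0]]' --rot '[[0,0,0],[0,0,0],[0,0,0]]'

```text
time: 13.28
tool_pos: [485.8, 205.3, 49.2]
tcp_rot: [-180.0, 0.0, 97.1]
ft_force: [-0.2, -0.0, 0.5]
finger_gap: 0.5
```

>>> send_rows --dp '[[0,10,0],[0,20,0],[0,20,40],[0,20,95],[0,20,150]]' --rot '[[0,0,0],[0,0,0],[0,0,0],[0,0,0],[0,0,0]]'

```text
time: 13.9
tool_pos: [485.4, 225.9, 200.7]
tcp_rot: [-180.0, 0.0, 97.1]
ft_force: [0.9, 1.0, 0.8]
finger_gap: 0.0
```

>>> send_rows --dp '[[0,-50,10],[0,-105,10],[0,-160,10],[0,-215,10],[0,-270,10]]' --rot '[[0,0,0],[0,0,0],[0,0,0],[0,0,0],[0,0,0]]'

```text
time: 14.52
tool_pos: [486.0, -45.8, 209.5]
tcp_rot: [180.0, 0.0, 97.1]
ft_force: [0.6, 0.1, -0.0]
finger_gap: 0.4
```

```bash
python3 - <<'E'
from h import *
s=snap('side','side8');s=snap('top','top8');print(r.sense()['tool_pos'],r.sense()['time'])
g=s['pixels'].mean(-1);C=np.array([554.8,192.9])
for nm,v,a,b,bg,z in(('lever',157,310,316,60,30),('tab',164,309,318,74,52),('ptr',170,310,316,85,28),('ptr',171,311,316,87,28),('idx',178,309,319,66,22)):
    k=np.clip(g[v,a:b+1]-bg,0,None);u=(np.arange(a,b+1)*k).sum()/k.sum();p=onz(s,u,v,z)[:2]-C
    print(nm,v,u.round(2),np.degrees(np.arctan2(-p[1],-p[0])).round(2),g[v,306:322].round())
E
python3 syn.py 8; python3 fit.py 8 5.3 5.3 a
python3 - <<'E'
import cv2,numpy as np
a=cv2.imread('pics/side8.png')[165:255,200:350];b=cv2.imread('pics/top8.png')[100:215,235:410]
cv2.imwrite('pics/c8.png',np.vstack([cv2.resize(a,(500,300),interpolation=3),cv2.resize(b,(500,300),interpolation=3)]))
E
```

```text
[485.97833037 -48.87727162 209.50603651] 14.625
lever 157 312.77 4.91 [ 62.  62.  58.  63.  93. 130. 150. 150. 139. 111.  76.  56.  57.  54.
  55.  62.]
tab 164 313.46 5.25 [ 70.  67.  68.  75. 113. 160. 183. 180. 181. 181. 157. 109.  72.  75.
  88.  94.]
ptr 170 313.94 5.55 [106.  83.  76.  82.  84.  92. 117. 137. 149. 140. 120. 114. 127. 127.
 113. 122.]
ptr 171 314.09 5.66 [ 95.  80.  78.  83.  89.  86. 103. 126. 136. 128. 109. 112. 134. 133.
 112. 111.]
idx 178 314.22 5.14 [ 61.  63.  66.  67.  99. 141. 176. 197. 203. 202. 193. 166. 114.  70.
  64.  67.]
8 top tab ang [3.77 1.37 1.94] rms 16.5
8 top idx ang [ 5.17 -1.44  0.92] rms 14.8
8 side tab ang [ 4.1  -0.62  0.24] rms 21.7
8 side idx ang [ 4.72 -2.21  0.24] rms 21.3
top C [555.89 192.61] yaw 4.9 r 77.53 res [[0.2, 0.6, -0.4, -0.5, -0.7, 0.3, 0.0, 0.3], [-0.3, -0.5, 0.4, 0.4, -0.3, 0.0, -0.1, 0.3]]
side C [557.38 191.15] yaw 5.16 r 76.56 res [[-0.1, -1.2, 0.2, 0.9, 1.0, -0.1, -4.5, 0.2], [-0.3, 0.9, -0.1, -0.1, 0.5, -0.1, -4.8, 0.3]]
```

View pics/c8.png

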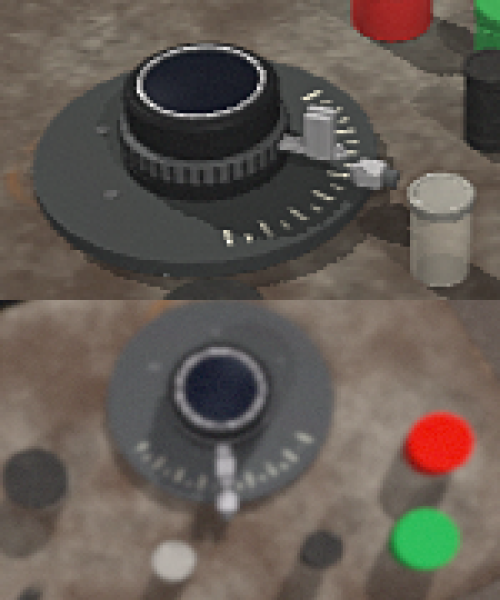

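View pics/otop8_a.png

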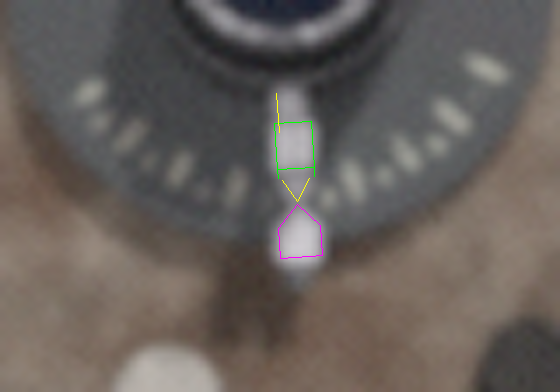

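```bash
python3 - <<'E'
from h import *
print(r.sense()['qd'].round(2));print(job.hand_in())
E
```

```text
[ 4.69 -0.1   0.41  2.55  0.46  5.03]
the job is handed in; nothing more can be done
None
```

The lever's pointer now stands opposite the index, to within about half a degree by my measurements, and I have handed the job in.

I pushed the tab with the outside of the closed fingers through about 44°, in one long push and two small corrections. I then drew back and left the tool about 160 mm above its pushing height and 250 mm to the right of the lens. It took 14.6 s of the 40 s allowed, and the readings at the end of each move showed no more than about 2 N.

- **Alignment from the top camera:** the lever measured 4.9–5.6° and the index about 5.1°. The model overlay fits both.
- **Alignment from the side camera:** this fit disagrees slightly and puts the lever about 0.6° short of the index. One top-camera fit of the tab read 3.8° against 5.2° for the index, but its blur value was implausible, so I did not trust it.
- **Scene:** comparing pictures up to just before the last 0.75° correction, the barrel stayed within 0.05 pixel. The visible ticks, disc edge and pale can stayed within about 0.2 pixel. The last picture shows the lens, index and film cans in place.
- **At hand-in:** the arm was well clear but still settling, with joints turning at up to 5°/s.

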